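# Hold a test tile pressed home behind the lip of the sample rack

### The arm

A 7-joint arm with a two-finger parallel gripper is mounted at the origin on a cart in front of the work surface, level with it; the furniture and walls round the work are solid. World frame = base frame: x ahead of the robot, y to its left, z up, the work surface at z = 0. Lengths are in m, angles in rad, forces in N, time in s.
With the tool pointing down it reaches from about 0.4 to 0.9 m from the base axis. Payload 5.6 kg.
Tool frame: the origin (TCP) lies midway between the tips of the shut fingers; the grasp point (between the pads) lies ctrl.grip_depth behind it (ctrl.grip_depth is the distance from the TCP to the grasp point, in m); z points along the fingers, y is the line along which they close (so a half turn about z gives the same grasp; the last joint's range is limited). The gripper opens to 92 mm and grips with 3 to 60 N. Pads are 20 mm wide; open, the fingers measure 128 mm over their backs; the gripper's body (75 mm by 189 mm) begins 69 mm behind the grasp point.
Start: joints at [1.178, 0.468, -0.012, 1.603, 0.006, 1.071, -0.056], TCP at [0.223, -0.611, 0.215] pointing down, gripper open.
Joint ranges: [-2.53, 2.53], [-0.31, 2.02], [-1.57, 1.55], [0.28, 2.44], [-1.29, 4.43], [0.15, 1.84], [-2.92, 2.92]. Speed limits (rad/s): [2.57, 2.57, 3.14, 3.14, 3.14, 3.14, 3.14].

### API

Orientations are given as a 3x3 rotation matrix whose columns are the frame's x, y, z axes.
In Python, from plant import read_state, eyes, order, ctrl gives the robot as it stands.
- The arm moves only by the tool move_arm, never from a script. Its argument "plan" is a list of rows, each an object of numbers: "jaw": the gripper's target within -1 to 1 (shut at 1, half-way at 0, fully open at -1); "dx", "dy", "dz": the shift along the tool's x, y, z in mm; "roll": the turn about the tool's z in degrees. In form: [{"jaw": .., "dx": .., "dy": .., "dz": .., "roll": ..}, ...]. A call has 1 to 20 rows; each row is the pose to reach, as a shift and turn from the pose commanded when the call began, along the tool's axes at that moment; what a row does not reach only later rows make up. A row lasts 1/12 s, in which the tool goes at most 41.7 mm and 7.16 degrees, less where a joint would pass 70% of its speed; a pose out of reach is approached as far as the arm can. A call with a gripper value outside its range is refused whole. The fingers move at their own pace and stop on an object; the grip force is fixed at half the most. Time passes only in rows, so rows that repeat a pose let the fingers close. It gives the time, the measured TCP pose, the force, the opening and the grip force at its end, in the units of the state.
- read_state(): the state, without advancing time (a new reading comes with each control period).
- eyes.read_camera(name): name is "scene" or "top" or "wrist"; returns a dict with "color" (480x640x3 uint8, red, green, blue), "depth" (480x640 float32, m along the optical axis (not along the pixel's ray), 0 where there is no reading), "K" (3x3 intrinsics, pixels), "pose" (4x4, takes a point from camera to world coordinates). Camera axes: x right, y down, z forward; pixel columns grow to the right and rows downward; lengths in m; the calibration is good to about 2 mm. A picture is of the moment at which its call begins.
- order.job_done(): hands the job in; it is judged then, once.
The state is a dict: "clock": time; "joints": joint angles; "qvel": joint speeds; "joint_torque": joint torques, N m; "tool_pos": TCP position; "orientation": TCP orientation; "contact_force": force on the tool from outside, world axes, zero at the start; "wrist_torque": the same for the moment, N m; "gripper_width": opening from 0.0 (shut) to 1.0 (fully open); "grasp_force": force on a finger pad.
Only numpy, scipy, OpenCV 4.12 (cv2) and the standard library are available. Lean on these libraries where they do the work, as an engineer would, in place of code of your own. Each camera call takes 0.05 s, during which the arm holds its last target. There are 200 camera calls.

### The job

Turn the black knob on the little sample rack clockwise until it clicks past its detent and its steel keeper stays swung away from the empty bay. Then take the loose glaze test tile, slip it upright behind the rack's front lip into that bay, push it down against the sprung foot until it is fully home, and finish while still holding it pressed down there so that I can lock it. Leave the two small stamps standing where they are.

Things in the scene. Friction and masses are not known exactly. Their poses are not given: they have to be found in the camera images.
- tile_center (a point): Centre of the loose glaze test tile, a flat ceramic plate standing on its short edge on the table: 8 mm thick (x), 34 wide (y), 58 tall (z, up), about 35 g. This point is 29 mm above its lower edge; either face may look forward. The only loose tile; it and the two stamps may change places.
- bay (a point): Centre of the floor, 16 mm above the table, of the sample rack's empty bay: a slot open at the top, 10.8 mm wide (x) and 40 long (y). Axes are the rack's: z up, -x to the front, y along the slot. Blocks at the bay's ends reach 17 mm above this point. A tile fully home stands on the floor, its centre 29 mm above this point, 33 mm of it above the lip.
- lip (a point): Middle of the top of the aluminium lip on the rack's front, 40.5 mm above the table; its last 6 mm flare 4 mm outward. The rack is a fixed wooden block 100 mm deep (x), 204 long (y), its board behind the slot 36 mm high with a 3 mm chamfer on the edge at the slot. A tile already stands in the other bay, 135 mm along +y from the empty one.
- follower (a joint): Sprung foot in the middle of the empty bay, in m: 0 when up (top 12 mm above the bay's floor), 0.012 when the tile has pushed it level with the floor. Its spring lifts with about 4.5 N at 0 and 10 N at 0.012, so the tile rises again unless held down. At 0.012 the floor stops the tile firmly.
- keeper (a joint): Turn of the black knob, in rad, growing clockwise seen from above: 0 as found (keeper over the empty bay), stop at 1.2 (keeper clear, pointing to the front). A detent resists, most at the start with about 0.11 N m, until half-way (0.6); then it snaps on to 1.2 by itself and stays.
- keeper_grip (a point): On the knob's upright axis, 60 mm above the table, mid-height of its grip bar (36 mm long, 12 thick, 45 to 75 mm above the table). 65 mm along the rack's +y and 30 mm along +x from the bay. This frame turns with the knob; the bar and the flat steel keeper under it (14 mm wide, reaching 77 mm from the axis, 42 to 45 mm above the table) point -2.04 rad about z from its x.
- stamp_a_center (a point): Centre of a small standing wooden stamp, a square post 18 x 18 x 46 mm, z up; a bystander.
- stamp_b_center (a point): Centre of the other small standing stamp, 18 x 18 x 46 mm, z up; a bystander.
There are look-alikes about, which are no part of the job. What is shaped like the part that bears tile_center but brown or yellow is not meant.

How it is judged:
By the outcome, as a careful person would: the job done as asked, in the order asked, and still so for the second after the job is handed in, while the arm keeps its last pose, push and grip.
It also fails if it takes over 54 s, if anything falls off the work surface, if the arm or the gripper's body presses on something with over 40 N, if the wrist force passes 120 N, or if a joint passes its speed limit or range.

## Working session

There is one attempt and no reset: what is moved stays moved. The work goes in short steps, Python scripts to look and compute and a tool call to move; the robot and the scene stay as the last step left them, time stands still between calls to the robot, and variables do not carry over. Pictures are saved under pics/ and viewed, at most 10 in all, crops included, and the job is handed in when it is done.

Besides the shell and the picture viewer there is one more tool, called after "Call:" as name(argument=value, ...) on one line, values as JSON. move_arm: Moves the arm, as the interface text tells. Its arguments: {"type":"object","properties":{"plan":{"type":"array"}},"required":["plan"]}

```bash
ls; mkdir -p pics
cat > h.py <<'E'
import numpy as np, cv2
from plant import read_state, eyes, order, ctrl
def grab(n):
    c=eyes.read_camera(n); np.savez('/tmp/%s.npz'%n,**c); return c
def save(c,f,crop=None,s=1):
    im=c['color'][:,:,::-1]
    if crop: x0,y0,x1,y1=crop; im=im[y0:y1,x0:x1]
    cv2.imwrite('pics/'+f,cv2.resize(im,None,fx=s,fy=s,interpolation=cv2.INTER_CUBIC))
def ray(c,uv,z):
    uv=np.atleast_2d(np.float64(uv)); d=np.c_[uv,np.ones(len(uv))]@np.linalg.inv(c['K']).T@c['pose'][:3,:3].T
    o=c['pose'][:3,3]; return o+d*((z-o[2])/d[:,2])[:,None]
def cloud(c):
    h,w=c['depth'].shape; u,v=np.meshgrid(np.arange(w),np.arange(h)); z=c['depth']
    p=np.stack([u*z,v*z,z],-1)@np.linalg.inv(c['K']).T
    return p@c['pose'][:3,:3].T+c['pose'][:3,3]
def proj(c,p):
    q=(np.atleast_2d(p)-c['pose'][:3,3])@c['pose'][:3,:3]; q=q@c['K'].T; return q[:,:2]/q[:,2:]
E
python3 - <<'E'
from h import *
s=read_state(); print({k:np.round(v,3).tolist() for k,v in s.items()}, ctrl.grip_depth)
for n in('scene','top','wrist'):
    c=grab(n); print(n,c['K'][0,0],c['pose'].round(3).tolist()); save(c,n+'0.png')
E
```

```text
pics
{'clock': 0.0, 'joints': [1.178, 0.468, -0.012, 1.604, 0.006, 1.071, -0.056], 'qvel': [0.001, 0.0, 0.001, 0.0, -0.002, -0.001, -0.0], 'joint_torque': [0.001, -52.056, -0.012, -24.374, -0.057, 0.017, 0.0], 'tool_pos': [0.223, -0.61, 0.214], 'orientation': [[0.939, 0.343, -0.001], [0.343, -0.939, 0.002], [-0.0, -0.002, -1.0]], 'contact_force': [-0.57, -0.394, 0.896], 'wrist_torque': [0.037, -0.005, -0.005], 'grasp_force': 0.0, 'gripper_width': 1.002} 0.0187
scene 591.3683905546368 [[-0.559, -0.537, 0.632, -0.1], [-0.829, 0.382, -0.409, 0.303], [-0.021, -0.753, -0.658, 0.69], [0.0, 0.0, 0.0, 1.0]]
top 448.2843360840912 [[-0.024, -0.975, 0.222, 0.323], [-1.0, 0.023, -0.006, -0.071], [0.001, -0.222, -0.975, 0.893], [0.0, 0.0, 0.0, 1.0]]
wrist 340.8916574647804 [[0.344, -0.901, -0.266, 0.298], [-0.939, -0.33, -0.095, -0.583], [-0.002, 0.283, -0.959, 0.383], [0.0, 0.0, 0.0, 1.0]]
```

View pics/scene0.png

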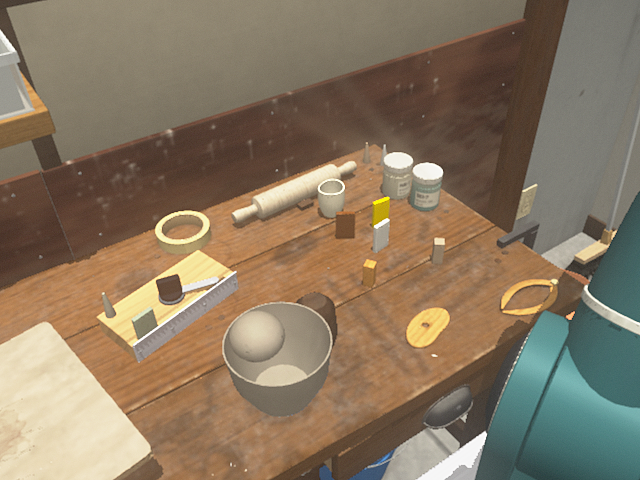

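View pics/top0.png

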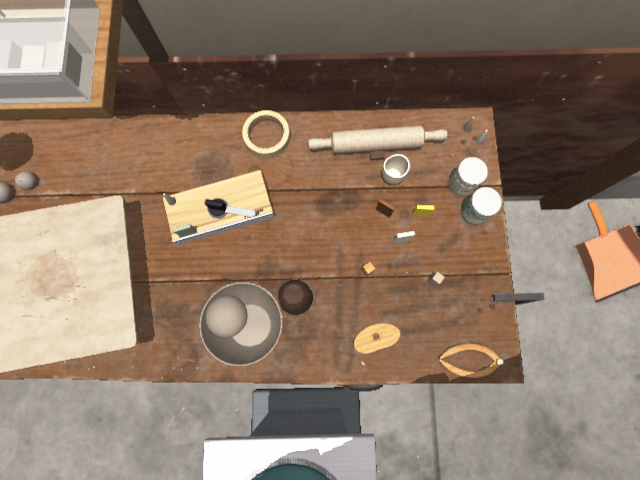

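The scene view shows the rack at about (170,300), with the knob at (170,288), and the white tile at (381,235). In the top view the knob is at (215,207), the keeper points right, the empty bay is near (252,217), the white tile is at (405,236), and the stamps are at (369,268) and (438,278). I'll measure these.

```bash
cat > m.py <<'E'
from h import *
c=dict(np.load('/tmp/top.npz')); P=cloud(c); hsv=cv2.cvtColor(c['color'],cv2.COLOR_RGB2HSV)
# tile: white blob near (405,236)
def blob(mask,near,z):
    n,l,st,ce=cv2.connectedComponentsWithStats(mask.astype(np.uint8)); 
    i=1+np.argmin(np.hypot(*(ce[1:]-near).T)+ (st[1:,4]<15)*1e3); m=l==i
    ct=cv2.minAreaRect(np.argwhere(m)[:,::-1].astype(np.float32)); b=ray(c,cv2.boxPoints(ct),z)
    print('blob',ce[i].round(1),st[i,4],'box',b[:,:2].round(4).tolist(),'ctr',b.mean(0)[:2].round(4)); return m
H,S,V=[hsv[...,i].astype(int) for i in range(3)]
print('z at tile',P[230:243,395:416,2].max(), 'stamps',P[263:274,363:375,2].max(),P[272:284,432:444,2].max())
hi=P[...,2]>0.03
print('tile'); m=blob((S<60)&(V>190)&(P[...,2]>0.05),(405,236),.058)
m=blob((P[...,2]>0.05),(405,236),.058)
for p in((369,268),(438,278)): m=blob((P[...,2]>0.04)&(P[...,2]<.06),p,.046)
print('rack'); r=(P[...,2]>0.025)&(P[...,2]<.06); m=blob(r,(218,206),.036)
print('knob'); k=(P[...,2]>0.066)&(P[...,2]<.085); m=blob(k,(215,207),.075)
ke=(S<50)&(V>150)&(P[...,2]>.035); m=blob(ke,(240,211),.045)
save(c,'topcrop.png',(150,160,290,260),5.6)
E
python3 m.py
```

```text
z at tile 0.05972697645525127 stamps 0.04811538231334289 0.8932073368374784
tile
blob [405.4 234.3] 65 box [[0.5203, -0.2125], [0.5251, -0.2451], [0.5181, -0.2458], [0.5133, -0.2132]] ctr [ 0.5192 -0.2291]
blob [405.  234.7] 81 box [[0.5199, -0.2106], [0.5255, -0.245], [0.5166, -0.246], [0.511, -0.2116]] ctr [ 0.5182 -0.2283]
blob [368.4 267.8] 89 box [[0.4609, -0.144], [0.4704, -0.159], [0.455, -0.1683], [0.4455, -0.1534]] ctr [ 0.4579 -0.1562]
blob [437.7 278.1] 94 box [[0.4328, -0.2743], [0.448, -0.2858], [0.4377, -0.2999], [0.4225, -0.2885]] ctr [ 0.4353 -0.2871]
rack
blob [217.7 205.6] 4438 box [[0.6106, 0.2538], [0.666, 0.0533], [0.5699, 0.0272], [0.5171, 0.2235]] ctr [0.5909 0.1395]
knob
blob [213.6 203.5] 123 box [[0.581, 0.155], [0.5941, 0.1532], [0.5866, 0.1175], [0.5735, 0.1195]] ctr [0.5838 0.1363]
blob [231.6 218.5] 396 box [[0.5573, 0.2343], [0.6115, 0.0388], [0.5712, 0.0277], [0.5181, 0.2214]] ctr [0.5645 0.1305]
```

View pics/topcrop.png

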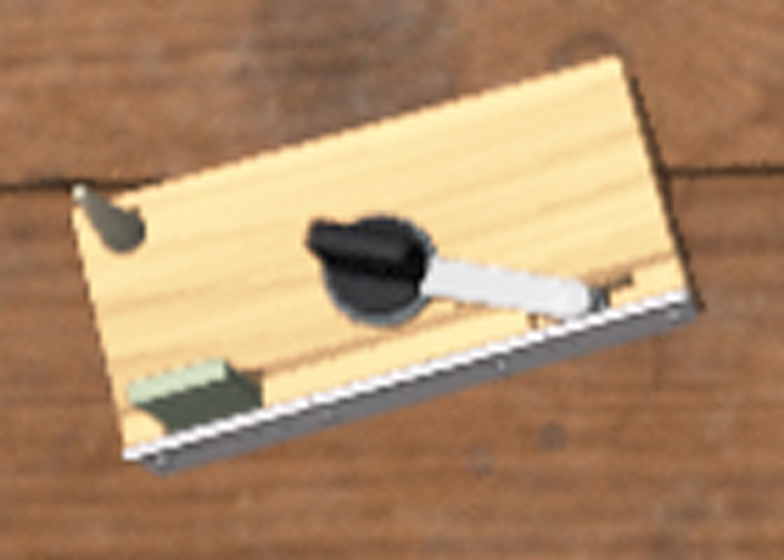

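The crop shows the knob axis near pixel (216,207), its bar running left-right, and the keeper ending at about (254,213) over the empty bay. The tile in the far bay is at (182,229). There is a fixed spike at the back-left corner of the rack. I'll check obstacle heights and compute the first move.

```bash
cat >> h.py <<'E'
def go(x,y,z,xang):
    "dx dy dz mm, roll deg from now to tool at x,y,z with tool-x heading xang (deg)"
    s=read_state(); R=np.array(s['orientation']); d=R.T@(np.array([x,y,z])-s['tool_pos'])*1e3
    a=np.degrees(np.arctan2(R[1,0],R[0,0])); print('go',d.round(1),'roll',round((a-xang+180)%360-180,1),'heading',a.round(1),'tilt',R[:,2].round(3))
E
python3 - <<'E'
from h import *
c=dict(np.load('/tmp/top.npz')); P=cloud(c); ok=c['depth']>0
for n,(u0,v0,u1,v1) in dict(spike=(160,185,180,210),bowl=(200,280,285,365),brownball=(275,278,315,315),mug=(380,150,412,185),cans=(445,155,505,225),tape=(240,108,292,158),far=(172,218,200,240)).items():
    q=P[v0:v1,u0:u1][ok[v0:v1,u0:u1]]; i=q[:,2].argmax(); print(n,q[i].round(3))
go(.5838,.1363,.20,78.2)
E
```

```text
spike [0.601 0.231 0.082]
bowl [0.361 0.094 0.149]
brownball [0.38  0.01  0.106]
mug [ 0.666 -0.242  0.064]
cans [ 0.597 -0.388  0.079]
tape [0.787 0.025 0.027]
far [0.537 0.194 0.076]
go [ 595.2 -577.5   14.6] roll -58.2 heading 20.0 tilt [-0.001  0.001 -1.   ]
```

Call:
move_arm(plan=[{"jaw": -0.3,"dx": 200,"dy": -195,"dz": 0,"roll": -30},{"jaw": -0.3,"dx": 595,"dy": -577,"dz": 15,"roll": -58},{"jaw": -0.3,"dx": 595,"dy": -577,"dz": 15,"roll": -58},{"jaw": -0.3,"dx": 595,"dy": -577,"dz": 15,"roll": -58},{"jaw": -0.3,"dx": 595,"dy": -577,"dz": 15,"roll": -58},{"jaw": -0.3,"dx": 595,"dy": -577,"dz": 15,"roll": -58},{"jaw": -0.3,"dx": 595,"dy": -577,"dz": 15,"roll": -58},{"jaw": -0.3,"dx": 595,"dy": -577,"dz": 15,"roll": -58},{"jaw": -0.3,"dx": 595,"dy": -577,"dz": 15,"roll": -58},{"jaw": -0.3,"dx": 595,"dy": -577,"dz": 15,"roll": -58},{"jaw": -0.3,"dx": 595,"dy": -577,"dz": 15,"roll": -58},{"jaw": -0.3,"dx": 595,"dy": -577,"dz": 15,"roll": -58},{"jaw": -0.3,"dx": 595,"dy": -577,"dz": 15,"roll": -58},{"jaw": -0.3,"dx": 595,"dy": -577,"dz": 15,"roll": -58},{"jaw": -0.3,"dx": 595,"dy": -577,"dz": 15,"roll": -58},{"jaw": -0.3,"dx": 595,"dy": -577,"dz": 15,"roll": -58},{"jaw": -0.3,"dx": 595,"dy": -577,"dz": 15,"roll": -58},{"jaw": -0.3,"dx": 595,"dy": -577,"dz": 15,"roll": -58},{"jaw": -0.3,"dx": 595,"dy": -577,"dz": 15,"roll": -58},{"jaw": -0.3,"dx": 595,"dy": -577,"dz": 15,"roll": -58}])

```text
clock: 1.82
tool_pos: [0.5845, 0.1378, 0.1993]
orientation: [[0.207, 0.978, -0.0], [0.978, -0.207, 0.0], [0.0, -0.0, -1.0]]
contact_force: [-0.1, 0.3, -0.0]
gripper_width: 0.65
grasp_force: 0.0
```

Run:
```python
from h import *
c=grab('wrist'); P=cloud(c); save(c,'w1.png')
print('pred px axis/bay',proj(c,[[.5838,.1363,.075],[.5718,.0657,.016]]).round(0).tolist())
V=c['color'].max(2).astype(int)
m=(P[...,2]>.066)&(P[...,2]<.085)&(np.hypot(P[...,0]-.584,P[...,1]-.136)<.04)&(V<110)
b=cv2.boxPoints(cv2.minAreaRect(np.argwhere(m)[:,::-1].astype(np.float32)))
q=ray(c,b,.075); print(m.sum(),b.round(0).tolist(),q[:,:2].round(4).tolist(),q.mean(0).round(4))
```

```text
pred px axis/bay [[323.0, 232.0], [326.0, 279.0]]
441 [[320.0, 208.0], [333.0, 208.0], [333.0, 242.0], [320.0, 242.0]] [[0.5856, 0.158], [0.5967, 0.1557], [0.5905, 0.1251], [0.5791, 0.1275]] [0.588  0.1416 0.075 ]
```

View pics/w1.png

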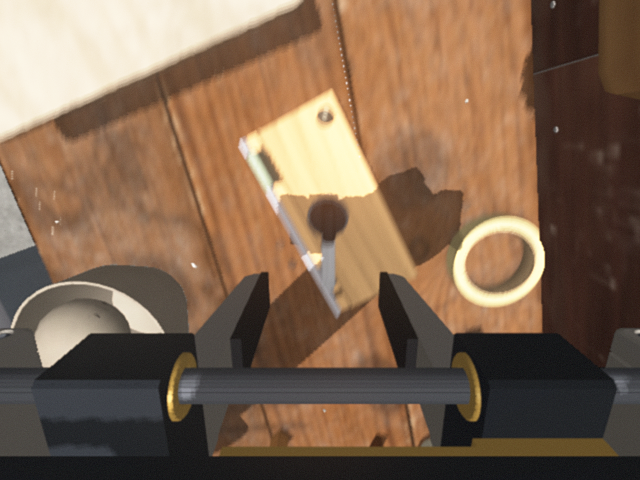

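The wrist view shows the knob disc at about (327,217), slightly off the predicted bar centre at (323,232), and the keeper running down to (330,285). I'll compare the bar in depth and the rack outline, enlarged.

Run:
```python
from h import *
c=dict(np.load('/tmp/wrist.npz')); P=cloud(c)
im=c['color'].copy(); z=P[...,2]
near=np.hypot(P[...,0]-.586,P[...,1]-.138)<.05
for lo,hi in((.055,.07),(.07,.085),(.039,.052)):
    m=near&(z>lo)&(z<hi); ii=np.argwhere(m); print(lo,m.sum(),ii.min(0),ii.max(0),P[m].mean(0).round(4))
hsv=cv2.cvtColor(c['color'],cv2.COLOR_RGB2HSV)
m=((z>.026)&(z<.05)).astype(np.uint8); n,l,st,ce=cv2.connectedComponentsWithStats(m); i=l[150,320]; print('rack comp',i,st[i])
b=cv2.boxPoints(cv2.minAreaRect(np.argwhere(l==i)[:,::-1].astype(np.float32))); print(b.round(0).tolist(),ray(c,b,.036)[:,:2].round(4).tolist())
g=cv2.convertScaleAbs(c['color'],alpha=1.8,beta=25)
a=g[180:330,240:420,::-1]; d=np.clip((z[180:330,240:420])/.09*255,0,255).astype(np.uint8)
cv2.imwrite('pics/w1c.png',cv2.resize(np.hstack([a,cv2.applyColorMap(d,cv2.COLORMAP_JET)]),None,fx=2.2,fy=2.2*1.5/1.5))
t=dict(np.load('/tmp/top.npz')); Q=cloud(t); n2=np.hypot(Q[...,0]-.586,Q[...,1]-.138)<.05
for lo,hi in((.055,.07),(.07,.085)):
    m=n2&(Q[...,2]>lo)&(Q[...,2]<hi); print('top',lo,m.sum(),Q[m].mean(0).round(4))
```

```text
0.055 46 [206 320] [212 333] [0.5906 0.1544 0.0628]
0.07 503 [209 320] [247 333] [0.5875 0.1384 0.0733]
0.039 1298 [200 275] [269 347] [0.5806 0.1291 0.0435]
rack comp 4 [  238    97   179   222 17749]
[[235.0, 143.0], [330.0, 96.0], [420.0, 277.0], [326.0, 324.0]] [[0.5186, 0.2276], [0.6137, 0.2497], [0.6714, 0.0568], [0.5629, 0.0223]]
top 0.055 47 [0.5806 0.1334 0.0629]
top 0.07 110 [0.5852 0.1373 0.0731]
```

View pics/w1c.png

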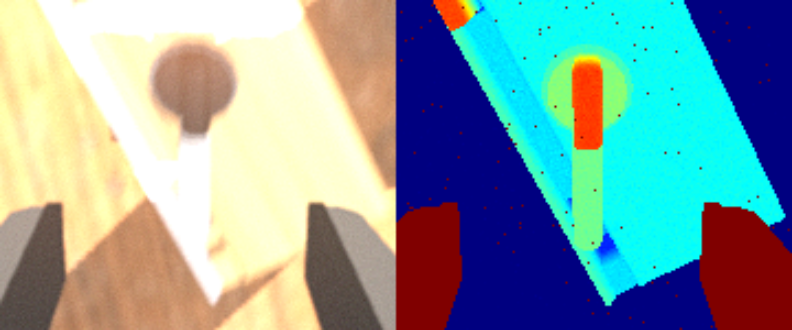

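In the depth crop the bar top (red) spans columns 320–333 and rows 209–247, and it lies along tool x. I'll go down to z = 50 mm and grip.

Call:
move_arm(plan=[{"jaw": -0.3,"dx": 0,"dy": 2,"dz": 40,"roll": 0},{"jaw": -0.3,"dx": 0,"dy": 2,"dz": 75,"roll": 0},{"jaw": -0.3,"dx": 0,"dy": 2,"dz": 110,"roll": 0},{"jaw": -0.3,"dx": 0,"dy": 2,"dz": 135,"roll": 0},{"jaw": -0.3,"dx": 0,"dy": 2,"dz": 149,"roll": 0},{"jaw": -0.3,"dx": 0,"dy": 2,"dz": 149,"roll": 0},{"jaw": 1,"dx": 0,"dy": 2,"dz": 149,"roll": 0},{"jaw": 1,"dx": 0,"dy": 2,"dz": 149,"roll": 0},{"jaw": 1,"dx": 0,"dy": 2,"dz": 149,"roll": 0},{"jaw": 1,"dx": 0,"dy": 2,"dz": 149,"roll": 0},{"jaw": 1,"dx": 0,"dy": 2,"dz": 149,"roll": 0},{"jaw": 1,"dx": 0,"dy": 2,"dz": 149,"roll": 0},{"jaw": 1,"dx": 0,"dy": 2,"dz": 149,"roll": 0},{"jaw": 1,"dx": 0,"dy": 2,"dz": 149,"roll": 0}])

```text
clock: 3.03
tool_pos: [0.5868, 0.1347, 0.051]
orientation: [[0.207, 0.978, 0.002], [0.978, -0.207, 0.0], [0.0, 0.002, -1.0]]
contact_force: [3.4, -0.2, 1.2]
gripper_width: 0.126
grasp_force: 30.0
```

Call:
move_arm(plan=[{"jaw": 1,"dx": 0,"dy": -0.3,"dz": 0,"roll": 6},{"jaw": 1,"dx": 0,"dy": -0.5,"dz": 0,"roll": 12},{"jaw": 1,"dx": 0.1,"dy": -0.8,"dz": 0,"roll": 18},{"jaw": 1,"dx": 0.2,"dy": -1,"dz": 0,"roll": 24},{"jaw": 1,"dx": 0.3,"dy": -1.2,"dz": 0,"roll": 30},{"jaw": 1,"dx": 0.5,"dy": -1.5,"dz": 0,"roll": 36},{"jaw": 1,"dx": 0.6,"dy": -1.7,"dz": 0,"roll": 42},{"jaw": 1,"dx": 0.8,"dy": -1.9,"dz": 0,"roll": 48},{"jaw": 1,"dx": 1,"dy": -2,"dz": 0,"roll": 54},{"jaw": 1,"dx": 1.3,"dy": -2.2,"dz": 0,"roll": 60},{"jaw": 1,"dx": 1.5,"dy": -2.3,"dz": 0,"roll": 66},{"jaw": 1,"dx": 1.6,"dy": -2.3,"dz": 0,"roll": 69},{"jaw": 1,"dx": 1.6,"dy": -2.3,"dz": 0,"roll": 69},{"jaw": 1,"dx": 1.6,"dy": -2.3,"dz": 0,"roll": 69}])

```text
clock: 4.2
tool_pos: [0.585, 0.1365, 0.051]
orientation: [[0.987, 0.159, 0.002], [0.159, -0.987, -0.001], [0.002, 0.001, -1.0]]
contact_force: [2.2, -2.1, 1.9]
gripper_width: 0.124
grasp_force: 30.0
```

Call:
move_arm(plan=[{"jaw": -0.3,"dx": 0,"dy": 0,"dz": 0,"roll": 0},{"jaw": -0.3,"dx": 0,"dy": 0,"dz": 0,"roll": 0},{"jaw": -0.3,"dx": 0,"dy": 0,"dz": 0,"roll": 0},{"jaw": -0.3,"dx": 0,"dy": 0,"dz": 0,"roll": 0},{"jaw": -0.3,"dx": 0,"dy": 0,"dz": -30,"roll": 0},{"jaw": -0.3,"dx": 0,"dy": 0,"dz": -70,"roll": 0},{"jaw": -0.3,"dx": -10,"dy": 20,"dz": -110,"roll": 0},{"jaw": -0.3,"dx": -20,"dy": 50,"dz": -150,"roll": 0},{"jaw": -0.3,"dx": -20,"dy": 70,"dz": -160,"roll": 0},{"jaw": -0.3,"dx": -20,"dy": 70,"dz": -160,"roll": 0},{"jaw": -0.3,"dx": -20,"dy": 70,"dz": -160,"roll": 0}])

```text
clock: 5.12
tool_pos: [0.576, 0.0629, 0.212]
orientation: [[0.988, 0.154, 0.003], [0.154, -0.988, -0.0], [0.003, 0.001, -1.0]]
contact_force: [-0.3, 0.4, 0.4]
gripper_width: 0.65
grasp_force: 0.0
```

```bash
cat > bay.py <<'E'
from h import *
c=grab('wrist'); P=cloud(c); z=P[...,2]
def hull(m,s):
    q=P[m][:,:2]; r=cv2.minAreaRect((q*1e3).astype(np.float32)); print(s,m.sum(),'ctr',np.round(r[0],1),'size',np.round(r[1],1),'ang',round(r[2],1))
R=(np.abs(P[...,0]-.572)<.05)&(np.abs(P[...,1]-.066)<.06)
n,l,st,ce=cv2.connectedComponentsWithStats((R&(z<.0335)&(z>.008)).astype(np.uint8))
for i in range(1,n):
    if st[i,4]>40: hull(l==i,'low%d z %.3f'%(i,np.median(z[l==i])))
hull((z>.0725)&(z<.079)&(np.hypot(P[...,0]-.586,P[...,1]-.137)<.03),'bar')
hull((z>.041)&(z<.048)&(np.hypot(P[...,0]-.586,P[...,1]-.137)<.085)&(P[...,1]>.09),'keeper')
y0,y1,x0,x1=90,340,180,480
g=cv2.convertScaleAbs(c['color'],alpha=1.3,beta=15)[y0:y1,x0:x1,::-1]; d=np.clip(z[y0:y1,x0:x1]/.08*255,0,255).astype(np.uint8)
cv2.imwrite('pics/bay.png',cv2.resize(np.hstack([g,cv2.applyColorMap(d,cv2.COLORMAP_JET)]),None,fx=1.33,fy=1.33))
E
python3 bay.py
```

```text
low94 z 0.031 1119 ctr [573.7  79.3] size [15.5 99.4] ang 15.2
bar 404 ctr [587.7 137. ] size [34.3 11.3] ang 11.1
keeper 1186 ctr [549.4 143.8] size [ 82.3 100. ] ang 47.0
```

View pics/bay.png

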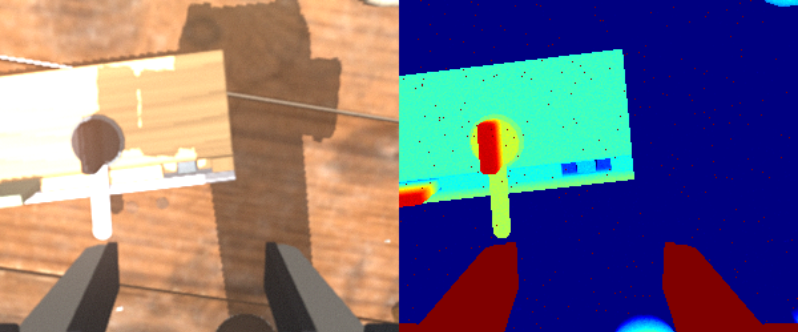

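The keeper now points to the front and stays there. The bay shows as two low spots at about (570,168) and (602,164) in the depth crop, with the sprung foot between them. I'll measure the floor spots and plan the move to the tile.

Run:
```python
from h import *
c=dict(np.load('/tmp/wrist.npz')); P=cloud(c); z=P[...,2]
a=np.radians(15.15); X=np.array([np.cos(a),np.sin(a)]); Y=np.array([-X[1],X[0]]); o=np.array([.5718,.0657])
q=P[...,:2]-o; u=q@X*1e3; v=q@Y*1e3
R=(abs(u)<25)&(abs(v)<40)
m=R&(z<.0225)&(z>.01); print('floor',m.sum(),'v range',np.percentile(v[m],[1,50,99]).round(1),'u range',np.percentile(u[m],[1,50,99]).round(1), np.median(z[m]))
m=R&(z>.0245)&(z<.0305)&(abs(v)<12); print('foot',m.sum(),'v',np.percentile(v[m],[2,98]).round(1),'u',np.percentile(u[m],[2,50,98]).round(1))
m=R&(z>.0385)&(z<.045)&(u<0); print('lip',m.sum(),'u',np.percentile(u[m],[2,50,98]).round(1),'v min',v[m].min().round(1))
for vv in range(-24,25,4):
    k=R&(abs(v-vv)<1.2); 
    print(vv,[int(np.median(z[k&(abs(u-uu)<1)])*1e3) if (k&(abs(u-uu)<1)).any() else None for uu in range(-14,16,2)])
k=(abs(u-40)<30)&(abs(v)<80)&(z>.03)&(z<.042); print('board v min',np.percentile(v[k],.5),' u max',np.percentile(u[(abs(v)<30)&(z>.03)&(z<.042)],99.7))
go(.5185,-.2287,.15,8.4)
```

```text
floor 183 v range [-20.1  -7.7  19.8] u range [-1.7  1.5  6.1] 0.0152001398166835
foot 151 v [-8.   8.2] u [-1.6  3.2  8.8]
lip 249 u [-7.5 -5.5 -3.5] v min -36.5
-24 [None, None, None, None, 39, 38, 34, 31, 32, 31, 31, 31, 30, 35, 34]
-20 [None, None, None, 39, 39, 38, 32, 23, 22, 21, 32, 31, 31, 34, 34]
-16 [None, None, None, None, 40, 38, 28, 15, 15, 14, 14, None, 30, 34, 35]
-12 [None, None, None, 39, 39, 39, 32, 14, 15, 14, 14, None, 31, 34, 35]
-8 [None, None, None, None, 40, 38, 27, 13, 12, 25, 26, 27, 31, 34, 35]
-4 [None, None, None, 39, 39, 37, 33, 27, 26, 26, 26, 27, 31, 34, 34]
0 [None, None, None, 39, 40, 39, 31, 27, 27, 27, 27, 27, 31, 35, 33]
4 [None, None, None, None, 39, 38, 33, 26, 26, 26, 27, 26, 30, 33, 34]
8 [None, None, None, 39, 40, 38, 31, 2, 25, 14, 20, 26, 31, 34, 34]
12 [None, None, None, 38, 40, 37, 28, 15, 14, 14, 15, None, 30, 33, 34]
16 [None, None, None, 39, 40, 37, 28, 14, 15, 15, 15, None, 31, 34, 34]
20 [None, None, None, 38, 40, 38, 32, 29, 23, 18, 31, 30, 32, 34, 35]
24 [None, None, None, 39, 39, 37, 34, 31, 31, 31, 31, 31, 31, 242, 251]
board v min -36.392186561065316  u max 89.67843524357394
go [-101.6  280.9   60.5] roll 0.6 heading 9.0 tilt [ 0.  0. -1.]
```

Call:
move_arm(plan=[{"jaw": 0,"dx": -98,"dy": 281,"dz": 20,"roll": -89},{"jaw": 0,"dx": -98,"dy": 281,"dz": 20,"roll": -89},{"jaw": 0,"dx": -98,"dy": 281,"dz": 20,"roll": -89},{"jaw": 0,"dx": -98,"dy": 281,"dz": 20,"roll": -89},{"jaw": 0,"dx": -98,"dy": 281,"dz": 20,"roll": -89},{"jaw": 0,"dx": -98,"dy": 281,"dz": 20,"roll": -89},{"jaw": 0,"dx": -98,"dy": 281,"dz": 20,"roll": -89},{"jaw": 0,"dx": -98,"dy": 281,"dz": 20,"roll": -89},{"jaw": 0,"dx": -98,"dy": 281,"dz": 20,"roll": -89},{"jaw": 0,"dx": -98,"dy": 281,"dz": 20,"roll": -89},{"jaw": 0,"dx": -98,"dy": 281,"dz": 20,"roll": -89},{"jaw": 0,"dx": -98,"dy": 281,"dz": 20,"roll": -89},{"jaw": 0,"dx": -98,"dy": 281,"dz": 20,"roll": -89},{"jaw": 0,"dx": -98,"dy": 281,"dz": 20,"roll": -89},{"jaw": 0,"dx": -98,"dy": 281,"dz": 20,"roll": -89},{"jaw": 0,"dx": -98,"dy": 281,"dz": 20,"roll": -89}])

```text
clock: 6.5
tool_pos: [0.5226, -0.2273, 0.1897]
orientation: [[-0.138, 0.99, -0.001], [0.99, 0.138, 0.001], [0.001, -0.001, -1.0]]
contact_force: [-0.0, 0.4, -0.2]
gripper_width: 0.503
grasp_force: 0.0
```

Run:
```python
from h import *
c=grab('wrist'); P=cloud(c); z=P[...,2]; save(c,'tile.png')
m=(z>.05)&(z<.066)&(np.hypot(P[...,0]-.52,P[...,1]+.228)<.035)
n,l,st,ce=cv2.connectedComponentsWithStats(m.astype(np.uint8)); i=1+st[1:,4].argmax(); m=l==i
b=cv2.boxPoints(cv2.minAreaRect(np.argwhere(m)[:,::-1].astype(np.float32))); q=ray(c,b,.058)
print(b.round(0).tolist(),st[i]); r=cv2.minAreaRect((P[m][:,:2]*1e3).astype(np.float32)); print(r)
q=q[:,:2]; print(q.round(4).tolist(),q.mean(0).round(4),'sides',[np.linalg.norm(q[k]-q[k-1]).round(4) for k in range(4)], np.degrees(np.arctan2(*(q[2]-q[1])[::-1])).round(1),np.degrees(np.arctan2(*(q[1]-q[0])[::-1])).round(1))
s=read_state();print(s['tool_pos'].round(4)); go(r[0][0]/1e3,r[0][1]/1e3,.032,98.4)
```

```text
[[317.0, 211.0], [325.0, 211.0], [325.0, 247.0], [317.0, 247.0]] [317 211   9  37 318]
((520.4014282226562, -229.63031005859375), (7.425042152404785, 33.68953323364258), 8.072257995605469)
[[0.5144, -0.2124], [0.5216, -0.2114], [0.5263, -0.2451], [0.519, -0.2461]] [ 0.5203 -0.2288] sides [np.float64(0.034), np.float64(0.0072), np.float64(0.034), np.float64(0.0074)] -81.9 8.0
[ 0.5226 -0.2275  0.1899]
go [ -1.9  -2.4 157.9] roll -0.4 heading 98.0 tilt [-0.001  0.001 -1.   ]
```

View pics/tile.png

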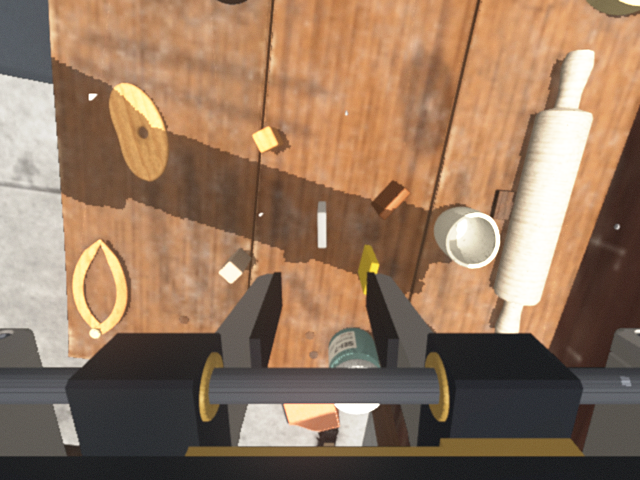

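The wrist view shows the white tile at (322,229), aligned with the tool. The yellow look-alike is at (368,268), so I'll descend with a narrow opening.

Call:
move_arm(plan=[{"jaw": 0.4,"dx": -2,"dy": -2,"dz": 35,"roll": 0},{"jaw": 0.4,"dx": -2,"dy": -2,"dz": 70,"roll": 0},{"jaw": 0.4,"dx": -2,"dy": -2,"dz": 95,"roll": 0},{"jaw": 0.4,"dx": -2,"dy": -2,"dz": 120,"roll": 0},{"jaw": 0.4,"dx": -2,"dy": -2,"dz": 140,"roll": 0},{"jaw": 0.4,"dx": -2,"dy": -2,"dz": 158,"roll": 0},{"jaw": 0.4,"dx": -2,"dy": -2,"dz": 158,"roll": 0},{"jaw": 0.7,"dx": -2,"dy": -2,"dz": 158,"roll": 0},{"jaw": 0.8,"dx": -2,"dy": -2,"dz": 158,"roll": 0},{"jaw": 1,"dx": -2,"dy": -2,"dz": 158,"roll": 0},{"jaw": 1,"dx": -2,"dy": -2,"dz": 158,"roll": 0},{"jaw": 1,"dx": -2,"dy": -2,"dz": 158,"roll": 0},{"jaw": 1,"dx": -2,"dy": -2,"dz": 158,"roll": 0},{"jaw": 1,"dx": -2,"dy": -2,"dz": 158,"roll": 0}])

```text
clock: 7.72
tool_pos: [0.5219, -0.2309, 0.0339]
orientation: [[-0.14, 0.99, 0.002], [0.99, 0.14, -0.001], [-0.001, 0.002, -1.0]]
contact_force: [-0.6, 0.5, 6.0]
gripper_width: 0.085
grasp_force: 30.0
```

Call:
move_arm(plan=[{"jaw": 1,"dx": 0,"dy": 0,"dz": -30,"roll": 0},{"jaw": 1,"dx": 0,"dy": 0,"dz": -65,"roll": 0},{"jaw": 1,"dx": 0,"dy": 0,"dz": -100,"roll": 0},{"jaw": 1,"dx": 30,"dy": 10,"dz": -110,"roll": -1},{"jaw": 1,"dx": 65,"dy": 22,"dz": -110,"roll": -2},{"jaw": 1,"dx": 100,"dy": 33,"dz": -110,"roll": -3},{"jaw": 1,"dx": 135,"dy": 45,"dz": -110,"roll": -4},{"jaw": 1,"dx": 170,"dy": 56,"dz": -110,"roll": -5},{"jaw": 1,"dx": 205,"dy": 68,"dz": -110,"roll": -6},{"jaw": 1,"dx": 240,"dy": 80,"dz": -110,"roll": -7},{"jaw": 1,"dx": 268,"dy": 89,"dz": -110,"roll": -7.1},{"jaw": 1,"dx": 285,"dy": 94,"dz": -110,"roll": -7.1},{"jaw": 1,"dx": 285,"dy": 94,"dz": -110,"roll": -7.1},{"jaw": 1,"dx": 285,"dy": 94,"dz": -110,"roll": -7.1},{"jaw": 1,"dx": 285,"dy": 94,"dz": -110,"roll": -7.1}])

```text
clock: 8.97
tool_pos: [0.574, 0.0632, 0.1424]
orientation: [[-0.26, 0.966, -0.0], [0.966, 0.26, -0.001], [-0.001, -0.001, -1.0]]
contact_force: [0.3, 0.2, -0.2]
gripper_width: 0.084
grasp_force: 30.0
```

Run:
```python
from h import *
s=read_state(); t=s['tool_pos']; print(t.round(4),s['contact_force'].round(1) if hasattr(s['contact_force'],'round') else s['contact_force'])
c=grab('wrist'); P=cloud(c); z=P[...,2]; R=np.array(s['orientation'])
L=((P-t)@R)*1e3   # tool frame mm
m=(abs(L[...,0])<30)&(abs(L[...,1])<8)&(L[...,2]>-45)&(L[...,2]<40)
for lo in range(-45,40,6):
    k=m&(L[...,2]>lo)&(L[...,2]<=lo+6)
    if k.sum()>5: print(lo,k.sum(),'x',np.percentile(L[k][:,0],[2,98]).round(1),'y',np.percentile(L[k][:,1],[2,98]).round(1))
a=np.radians(15.15); X=np.array([np.cos(a),np.sin(a)]); Y=np.array([-X[1],X[0]]); o=np.array([.5753,.0662]); q=P[...,:2]-o; u=q@X*1e3; v=q@Y*1e3
W=(abs(u)<15)&(abs(v)<30); k=W&(z>.01)&(z<.0225); print('floor v',np.percentile(v[k],[1,99]) if k.any() else 0,k.sum(), 'u',np.percentile(u[k],[1,99]) if k.any() else 0)
k=W&(z>.0385)&(z<.045)&(u<0); print('lip u',np.percentile(u[k],[2,98]).round(1),k.sum(),'vmin',v[k].min())
d=np.clip(z/.15*255,0,255).astype(np.uint8); b=np.hstack([c['color'][120:420,190:450,::-1],cv2.applyColorMap(d,cv2.COLORMAP_JET)[120:420,190:450]]); cv2.imwrite('pics/hold.png',cv2.resize(b,None,fx=1.5,fy=1.5))
go(.5753+.0004,.0662-.0015,.09,105.15)
```

```text
[0.574  0.0632 0.1424] [ 0.3  0.2 -0.2]
-45 164 x [ 5.4 10.8] y [-7.8  7.7]
-39 126 x [ 9.5 10.8] y [-7.8  7.9]
-33 191 x [-8.7 10.7] y [-7.6  7.7]
-27 1135 x [-14.3  17.6] y [-6.   6.2]
-21 163 x [ 9.7 18.3] y [-7.6  7.7]
-15 140 x [ 9.7 18.2] y [-7.8  7.6]
-9 132 x [ 9.6 18.2] y [-7.7  7.7]
-3 99 x [ 9.6 18.1] y [-7.5  7.6]
3 56 x [16.8 18.3] y [-3.7  3.8]
9 47 x [17.2 18.3] y [-3.4  3.9]
15 46 x [17.  18.4] y [-3.5  4. ]
21 40 x [16.6 18.3] y [-3.6  4.1]
27 36 x [16.8 18.2] y [-3.7  3.6]
floor v [-19.7978191   16.81222599] 200 u [-5.18153164  5.66130604]
lip u [-11.3  -8.1] 261 vmin -29.868695431110403
go [ 1.5  2.2 52.4] roll -0.1 heading 105.0 tilt [-0.    -0.001 -1.   ]
```

View pics/hold.png

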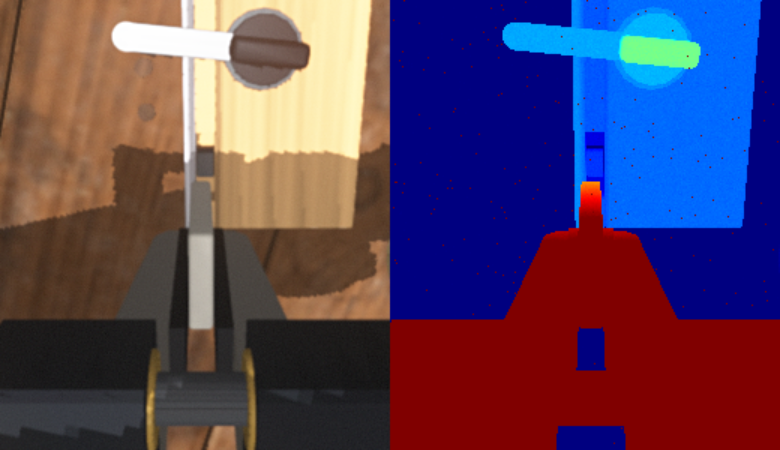

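The tile is held square: its centre is +1.6 mm along tool x and 0 across the fingers, right over the bay. In the left crop the slot's open end is at (203,160). I'll lower it into the slot mouth and check.

Call:
move_arm(plan=[{"jaw": 1,"dx": 1.5,"dy": 2.2,"dz": 15,"roll": 0},{"jaw": 1,"dx": 1.5,"dy": 2.2,"dz": 35,"roll": 0},{"jaw": 1,"dx": 1.5,"dy": 2.2,"dz": 52,"roll": 0},{"jaw": 1,"dx": 1.5,"dy": 2.2,"dz": 62,"roll": 0},{"jaw": 1,"dx": 1.5,"dy": 2.2,"dz": 66,"roll": 0},{"jaw": 1,"dx": 1.5,"dy": 2.2,"dz": 69,"roll": 0},{"jaw": 1,"dx": 1.5,"dy": 2.2,"dz": 72,"roll": 0},{"jaw": 1,"dx": 1.5,"dy": 2.2,"dz": 75,"roll": 0},{"jaw": 1,"dx": 1.5,"dy": 2.2,"dz": 77,"roll": 0},{"jaw": 1,"dx": 1.5,"dy": 2.2,"dz": 77,"roll": 0},{"jaw": 1,"dx": 1.5,"dy": 2.2,"dz": 77,"roll": 0}])

```text
clock: 9.93
tool_pos: [0.5761, 0.0669, 0.0658]
orientation: [[-0.261, 0.965, 0.0], [0.965, 0.261, -0.0], [-0.0, 0.0, -1.0]]
contact_force: [0.5, -0.1, -0.9]
gripper_width: 0.084
grasp_force: 30.0
```

Call:
move_arm(plan=[{"jaw": 1,"dx": -2,"dy": -0.7,"dz": -2,"roll": 0},{"jaw": 1,"dx": -2,"dy": -0.7,"dz": -2,"roll": 0},{"jaw": 1,"dx": -2,"dy": -0.7,"dz": -2,"roll": 0},{"jaw": 1,"dx": -2,"dy": -0.7,"dz": 1,"roll": 0},{"jaw": 1,"dx": -2,"dy": -0.7,"dz": 3,"roll": 0},{"jaw": 1,"dx": -2,"dy": -0.7,"dz": 5,"roll": 0},{"jaw": 1,"dx": -2,"dy": -0.7,"dz": 7,"roll": 0},{"jaw": 1,"dx": -2,"dy": -0.7,"dz": 7,"roll": 0},{"jaw": 1,"dx": -2,"dy": -0.7,"dz": 7,"roll": 0}])

```text
clock: 10.68
tool_pos: [0.5758, 0.0647, 0.0588]
orientation: [[-0.261, 0.965, -0.0], [0.965, 0.261, -0.0], [-0.0, -0.0, -1.0]]
contact_force: [-0.8, -1.6, 5.3]
gripper_width: 0.086
grasp_force: 30.0
```

The 5 N upward force matches the sprung foot. I'll press on in steps.

Call:
move_arm(plan=[{"jaw": 1,"dx": 0,"dy": 0,"dz": 2,"roll": 0},{"jaw": 1,"dx": 0,"dy": 0,"dz": 4,"roll": 0},{"jaw": 1,"dx": 0,"dy": 0,"dz": 6,"roll": 0},{"jaw": 1,"dx": 0,"dy": 0,"dz": 8,"roll": 0},{"jaw": 1,"dx": 0,"dy": 0,"dz": 8,"roll": 0},{"jaw": 1,"dx": 0,"dy": 0,"dz": 8,"roll": 0}])

```text
clock: 11.18
tool_pos: [0.5759, 0.0647, 0.0513]
orientation: [[-0.261, 0.965, 0.0], [0.965, 0.261, -0.001], [-0.001, -0.0, -1.0]]
contact_force: [-3.4, -0.7, 8.3]
gripper_width: 0.083
grasp_force: 30.0
```

Call:
move_arm(plan=[{"jaw": 1,"dx": 0,"dy": 0,"dz": 1,"roll": 0},{"jaw": 1,"dx": 0,"dy": 0,"dz": 2,"roll": 0},{"jaw": 1,"dx": 0,"dy": 0,"dz": 3,"roll": 0},{"jaw": 1,"dx": 0,"dy": 0,"dz": 3.5,"roll": 0},{"jaw": 1,"dx": 0,"dy": 0,"dz": 3.5,"roll": 0},{"jaw": 1,"dx": 0,"dy": 0,"dz": 3.5,"roll": 0}])

```text
clock: 11.68
tool_pos: [0.576, 0.0648, 0.0499]
orientation: [[-0.261, 0.965, 0.001], [0.965, 0.261, -0.001], [-0.002, 0.0, -1.0]]
contact_force: [-6.3, -1.0, 24.2]
gripper_width: 0.088
grasp_force: 30.1
```

Force jumped to 24 N and the motion stopped, which suggests the floor. I'll check the tile's top height and position by camera.

Run:
```python
from h import *
a=np.radians(15.15); X=np.array([np.cos(a),np.sin(a)]); Y=np.array([-X[1],X[0]]); o=np.array([.5753,.0662])
for n in('wrist','top','scene'):
    c=grab(n); P=cloud(c); z=P[...,2]; q=P[...,:2]-o; u=q@X*1e3; v=q@Y*1e3
    k=(abs(u)<7)&(abs(v)<24)&(z>.06)&(z<.085); k2=(abs(v-60)<35)&(abs(u+45-15)<30)
    if k.sum()>5: print(n,k.sum(),'z',np.percentile(z[k],[5,50,95]).round(4),'v',np.percentile(v[k],[2,98]).round(1),'u',np.percentile(u[k],[2,98]).round(1))
    f=(abs(u)<8)&(abs(v-135)<22)&(z>.066)&(z<.085)
    if f.sum()>5: print('  far tile top z',f.sum(),np.percentile(z[f],[5,50,95]).round(4))
    if n=='wrist':
        m=(abs(u)<12)&(v>12)&(v<30); b=c['color'][100:420,190:450,::-1]; d=np.clip(z/.09*255,0,255).astype(np.uint8); cv2.imwrite('pics/home.png',cv2.resize(np.hstack([b,cv2.applyColorMap(d,cv2.COLORMAP_JET)[100:420,190:450]]),None,fx=1.5,fy=1.5))
s=read_state(); print(s['contact_force'],s['wrist_torque'],s['tool_pos'])
```

```text
wrist 1555 z [0.0636 0.0726 0.081 ] v [-15.6  16.6] u [-6.4  6.4]
  far tile top z 677 [0.0679 0.0725 0.0739]
  far tile top z 51 [0.0684 0.073  0.0744]
scene 99 z [0.0622 0.072  0.0822] v [ 5.4 18.4] u [-6.5  6.2]
  far tile top z 166 [0.0668 0.0719 0.0748]
[-7.57673542 -1.20401586 23.68490891] [-0.45633451  1.90707938  0.0406712 ] [0.57599494 0.06473813 0.04980381]
```

View pics/home.png

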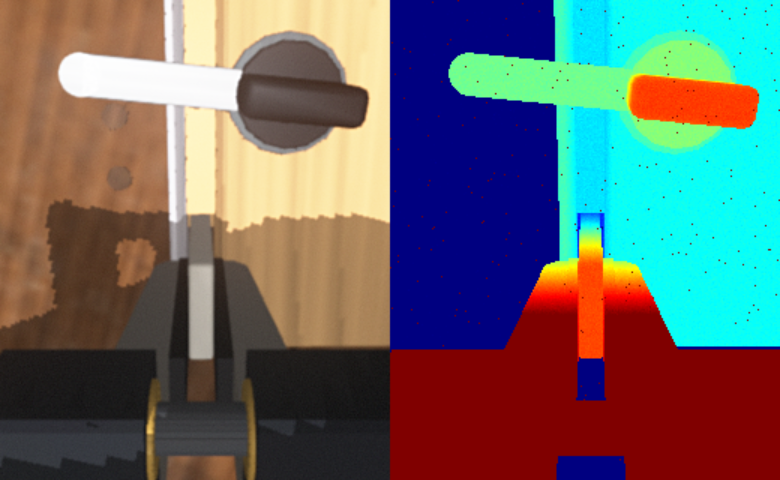

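The tile is in the slot behind the lip, with the slot's end gap at (200,225), and the keeper is clear to the front. I'll ease the sideways push slightly, then compare its top with the tile that is already home.

Call:
move_arm(plan=[{"jaw": 1,"dx": 0,"dy": -0.4,"dz": 0.4,"roll": 0},{"jaw": 1,"dx": 0,"dy": -0.4,"dz": 0.4,"roll": 0},{"jaw": 1,"dx": 0,"dy": -0.4,"dz": 0.4,"roll": 0},{"jaw": 1,"dx": 0,"dy": -0.4,"dz": 0.4,"roll": 0}])

```text
clock: 12.17
tool_pos: [0.576, 0.0648, 0.0498]
orientation: [[-0.261, 0.965, 0.001], [0.965, 0.261, -0.001], [-0.002, 0.001, -1.0]]
contact_force: [-7.5, -1.9, 26.4]
gripper_width: 0.082
grasp_force: 30.1
```

Run:
```python
from h import *
a=np.radians(15.15); X=np.array([np.cos(a),np.sin(a)]); Y=np.array([-X[1],X[0]]); o=np.array([.5753,.0662])
c=grab('wrist'); P=cloud(c); z=P[...,2]; q=P[...,:2]-o; u=q@X*1e3; v=q@Y*1e3
s=read_state(); t=s['tool_pos']; L=((P-t)@np.array(s['orientation']))*1e3
k=(abs(u)<3)&(abs(v)<15)&(z>.066)&(z<.08); print('tile',k.sum(),np.percentile(z[k],[5,25,50,75,95]).round(4))
h=np.histogram(z[k],np.arange(.066,.08,.001)); print(h[0])
f=(abs(u)<3)&(abs(v-135)<15)&(z>.066)&(z<.08); print('far',np.histogram(z[f],np.arange(.066,.08,.001))[0])
k=(abs(L[...,0])<14)&(abs(L[...,1])<3)&(L[...,2]<-15)&(L[...,2]>-40); print('top above TCP',np.median(L[k][:,2]))
for vv in range(16,24): 
    j=(abs(v-vv)<.6)&(abs(u)<4); print(vv,np.percentile(z[j],[10,50,90]).round(3) if j.any() else None,end=' ')
print(s['contact_force'].round(1),s['wrist_torque'].round(2),t.round(4),s['gripper_width'],s['grasp_force'],s['clock'])
```

```text
tile 729 [0.0718 0.0723 0.0727 0.073  0.0736]
[  0   0   0   0   1  87 445 192   4   0   0   0   0]
far [  0   0   0   0   0  37 166 116  19   0   0   0   0]
top above TCP -22.929304392931584
16 [0.03  0.066 0.164] 17 [0.032 0.068 0.165] 18 [0.153 0.165 0.165] 19 [0.153 0.154 0.154] 20 [0.154 0.154 0.171] 21 [0.154 0.171 0.173] 22 [0.154 0.172 0.174] 23 [0.152 0.154 0.174] [-7.1 -0.9 26.6] [-0.51  1.9   0.  ] [0.576  0.0647 0.0498] 0.08452969022939798 30.059707760810852 12.2167
```

Call:
move_arm(plan=[{"jaw": 1,"dx": 0,"dy": -0.8,"dz": 0.3,"roll": 0},{"jaw": 1,"dx": 0,"dy": -1.4,"dz": 0.6,"roll": 0},{"jaw": 1,"dx": 0.5,"dy": -1.4,"dz": 0.6,"roll": 0},{"jaw": 1,"dx": -0.5,"dy": -1.4,"dz": 0.6,"roll": 0},{"jaw": 1,"dx": 0,"dy": -1.4,"dz": 0.6,"roll": 0},{"jaw": 1,"dx": 0,"dy": -1.4,"dz": 0.6,"roll": 0}])

```text
clock: 12.72
tool_pos: [0.5759, 0.0647, 0.0498]
orientation: [[-0.261, 0.965, 0.004], [0.965, 0.261, -0.001], [-0.002, 0.004, -1.0]]
contact_force: [-6.3, -0.8, 26.1]
gripper_width: 0.082
grasp_force: 30.0
```

Run:
```python
from h import *
a=np.radians(15.15); X=np.array([np.cos(a),np.sin(a)]); Y=np.array([-X[1],X[0]]); o=np.array([.5753,.0662])
c=grab('wrist'); P=cloud(c); z=P[...,2]; q=P[...,:2]-o; u=q@X*1e3; v=q@Y*1e3
s=read_state()
for n,v0 in(('tile',0),('far',135)):
    k=(abs(u)<3)&(abs(v-v0)<13)&(z>.069)&(z<.077); print(n,k.sum(),z[k].mean().round(5))
    A=np.c_[v[k]-v0,u[k],np.ones(k.sum())]; print(np.linalg.lstsq(A,z[k]*1e3,rcond=None)[0].round(3))
print(s['contact_force'].round(1),s['wrist_torque'].round(2),s['tool_pos'].round(4),s['grasp_force'],s['clock'])
c=grab('top'); P=cloud(c); z=P[...,2]
for nm,p in(('a',(368,268)),('b',(438,278))):
    k=np.zeros(z.shape,bool); k[p[1]-14:p[1]+14,p[0]-14:p[0]+14]=1; k&=(z>.04)&(z<.06); print(nm,P[k].mean(0).round(4))
```

```text
tile 609 0.0727
[-2.00e-03 -1.30e-02  7.27e+01]
far 234 0.07278
[-7.4e-02  1.9e-02  7.2e+01]
[-6.5 -2.1 27. ] [-0.39  1.53 -0.03] [0.5759 0.0647 0.0498] 30.045980215072632 12.7667
a [ 0.4588 -0.1563  0.0446]
b [nan nan nan]<stdin>:11: RuntimeWarning: Mean of empty slice.
  ret = um.true_divide(
```

Run:
```python
from h import *
c=dict(np.load('/tmp/top.npz')); P=cloud(c); z=P[...,2]
print((z[272:285,431:445]*1e3).astype(int)[::3,::2])
sc=grab('scene')
for n in('top',):
    b=c['color'][180:330,330:480,::-1]; p=proj(sc,[[.438,-.287,.02]])[0].astype(int); e=sc['color'][180:330,320:470,::-1]
    print(p); cv2.imwrite('pics/stamps.png',cv2.resize(np.hstack([b,e]),None,fx=2.6,fy=2.6))
```

```text
[[749 749 748 748 748 748 749]
 [751 752 751 751 750 751 752]
 [752 752 753 753 753 753 753]
 [755 753 755 754 755 754 755]
 [756 755 756 756 756 755 756]]
[437 251]
```

View pics/stamps.png

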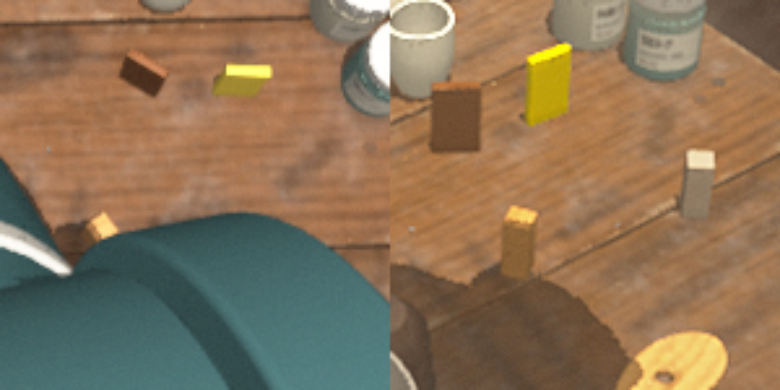

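The arm only hides stamp b from the top camera. The scene crop shows both stamps upright in place, at (519,242) and (698,185). The tile is firmly home and held down, so I'm handing the job in.

```bash
python3 -c "
from h import *
s=read_state(); print(s['contact_force'],s['tool_pos'],s['clock']); print(order.job_done())"
```

```text
[-6.32731354 -1.44586087 27.32336278] [0.57585003 0.0647328  0.04982774] 12.8667
the job is handed in; nothing more can be done
None
```

The knob is past its detent and the keeper stays swung clear. The tile stands fully home in the bay, held pressed down with about 27 N, both stamps still stand in place, and the job was handed in at 12.9 s.

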